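# Index and lock the die turret

### The job

Turn the die turret by its crank handle, the shorter way round, until the square die stands by the index post and the sprung index pin drops into the rim notch; feel for it, and do not force the disc against the pin once it has dropped. Then press the pin's black knob gently until it is fully home, and let go. Leave the things lying about where they are.

Things in the scene. Friction and masses are not known exactly. Their poses are not given: they have to be found in the camera images.
- disc_axis (a point): Centre of the turret's aluminium disc, on its upright axis at the disc's top face, 62 mm over the table. Its x axis points level towards the index post. Disc 224 mm wide, 14 mm thick; one open notch in its rim, 14 mm wide, 28 mm deep, right through. A hub 52 mm wide, 20 mm tall stands at the centre. The white base plate (320 x 270 x 12 mm) is fixed.
- disc: The disc with all it carries 58 mm from its axis: a square die (34 x 34 x 8 mm) in line with the notch, four round dies (34 mm wide, 8 mm tall, 60, 120, 240 and 300 degrees from it) and, opposite the square die, the crank handle. Origin on the axis at the disc's top face; x points to the square die and the notch.
- wheel (a joint): Disc angle (rad), growing counter-clockwise from above; turns endlessly, friction about 0.12 N m (2 to 4 N at the handle). Home is 0 and equally 6.283; it starts between 0.7 and 5.58, so the shorter way is down to 0 or up to 6.283 (near a half turn, either). The pin, set aside by hand, meets the notch up to 0.205 rad either side of home and drops up to 0.025 rad before they line up.
- handle_mid (a point): Upper part of the grip of the crank handle, a black upright round post 20 mm wide, 58 mm from the disc's axis. It spins freely about its own axis, so a gripper can hold it fast and go round without turning. The grip reaches from 12 to 90 mm above the disc's top; this point, on its axis, is 76 mm above it. Once the pin has dropped, over 13 N at the handle overloads it.
- square_die (a point): Middle of the top of the square die, 58 mm from the disc's axis; moves with the disc.
- home_mark (a point): Fixed point 58 mm from the disc's axis towards the middle of the index post, at the height of the dies' tops: the square die stands here when the disc is home.
- post: White index post, 34 x 75 mm, fixed 142 mm from the disc's axis, just outside the rim; origin under its centre on the base plate's top; its x points away from the disc. On its top, 70 mm up, a dark steel arm reaches inward over the rim and carries the upright sprung pin. The arm was set by hand and stands up to 20 mm to either side along the post's y (tangent to the rim); it stays so.
- knob_nominal (a point): Point on the post's middle line, 97 mm from the disc's axis, at the height of the top of the pin's black round knob while the pin rides on the disc (73 mm over the disc's top). Knob 32 mm wide, 18 mm tall; it really stands up to 20 mm to either side along the post's y. Once the pin has dropped, the knob lies 97 to 99 mm from the axis in the notch's direction, to about 2 mm.
- pin (a joint): How far the index pin is down (m): 0 riding on the disc, about 0.007 when its own spring has dropped it into the notch, 0.014 fully home on its stop. Its 10 mm nose has 2 mm play to either side in the notch, the shank above 0.8 mm: pressed home it lines up the disc by itself if the handle is free. Pressing takes 2 to 5 N until the firm stop, and the pin stays down where it is left.
- pen_cup: Round steel cup with pens, 80 mm wide, 95 mm tall (pens to 150); loose; origin at the centre of its underside.
- flange: Flat round steel flange, 100 mm wide, 22 mm tall; loose; origin under its centre.
- carton: Cardboard carton 120 x 160 x 90 mm; loose; origin under its centre.
- bottle: White plastic bottle, 60 mm wide, 150 mm tall; loose; origin under its centre.
- driver: Screwdriver lying down, 180 mm long along its x; loose.
- spare_die: Spare round die ring, 34 mm wide, 12 mm tall, loose on one near corner of the turret's base plate; origin under its centre.
- gauge_block: Steel gauge block 36 x 20 x 14 mm, loose on the other near corner of the base plate; origin under its centre.

How it is judged (in metres and radians):
On the way, in this order (a step that is already met when the one before it is completed fails the run):
1. the disc is turned until the index pin has dropped into the notch by its own spring (value of joint pin above 0.0025 m and horizontal distance between square_die and home_mark below 0.015 m), for 0.2 s.
2. the pin is pressed fully home (value of joint pin above 0.012 m), for 0.2 s.
At the end, for the whole second after the job is handed in: The pin is down at least 12 of its 14 mm in the notch, the square die within 15 mm of its home mark, the disc at rest (value of joint pin above 0.012 m and horizontal distance between square_die and home_mark below 0.015 m and velocity of joint wheel between -0.05 and 0.05 rad/s); the robot touches nothing.
It fails at once if the disc is turned the longer way: it has gone more than 2.9 rad from its start and is still more than 0.45 rad from home (distance of square_die from where it was at the start of the episode above 0.1152 m and horizontal distance between square_die and home_mark above 0.0259 m).
It fails at once if the disc is forced against the pin (or the pin onto the disc) with more than 8 N (contact force between post and disc above 8 N).
It fails at once if the pin, its arm or the post is pushed with more than 25 N (contact force between the fingers and post above 25 N).
It fails at once if a bystander is moved by more than 30 mm (distance of any of pen_cup, flange, carton, bottle, driver, spare_die, gauge_block from where it was at the start of the episode above 0.03 m).
It also fails if it takes over 64 s, if anything falls off the work surface, if the arm or the gripper's body presses on something with over 40 N, if the wrist force passes 120 N, or if a joint passes its speed limit or range.

### The arm

A 6-joint arm with a two-finger parallel gripper is mounted at the origin on the work surface. World frame = base frame: x ahead of the robot, y to its left, z up, the work surface at z = 0. Lengths are in m, angles in degrees, forces in N, time in s.
With the tool pointing down it reaches from about 0.4 to 0.825 m from the base axis. Payload 7 kg.
Tool frame: the origin (TCP) lies at the very end of the fingers, on their centre line; the grasp point (between the pads) lies 19 mm behind it (ctrl.grip_depth is the z of the grasp point in the tool frame, in m); z points along the fingers, y is the direction in which the jaws open and shut (so a half turn about z gives the same grasp; the last joint's range is limited). The gripper opens to 88 mm and grips with 3 to 60 N. Pads are 19 mm wide; open, the fingers measure 130 mm over their backs; the gripper's body (78 mm by 193 mm) begins 47 mm behind the grasp point.
Start: joints at [-56.832, 20.546, 0.682, 0, -70.136, -16.507], TCP at [0.194, -0.647, 0.203] pointing down, gripper open.
Joint ranges: [-176.03, 176.03], [-82.01, 121.73], [-58.28, 71.71], [-173.87, 95.51], [-174.79, -0.11], [-173.66, 173.66]. Speed limits (degrees/s): [136.94, 136.94, 172.46, 180, 180, 180].

### API

Orientations are given as [roll, pitch, yaw] about the fixed x, y, z axes, in that order (R = Rz(yaw) Ry(pitch) Rx(roll)).
In Python, from plant import telemetry, snapshot, job, models, ctrl gives the robot as it stands.
- The arm moves only by the tool jog_arm, never from a script. Its argument "targets" is text: rows parted by semicolons, each of 7 numbers parted by spaces: the shift along the tool's x, y, z in m, then the turn, a rotation vector about the tool's x, y, z in degrees, then the gripper command: -1 is shut, 1 is fully open, values between are in proportion. A call has exactly 8 rows; each row is the pose to reach, as a shift and turn from the pose measured when the call began, along the tool's axes at that moment; what a row does not reach only later rows make up. A row lasts 1/8 s, in which the tool goes at most 62.5 mm and 10.7 degrees, less where a joint would pass 70% of its speed; a pose out of reach is approached as far as the arm can. A call with a gripper value outside its range is refused whole. The fingers move at their own pace and stop on an object; the grip force is fixed at half the most. Time passes only in rows, so rows that repeat a pose let the fingers close, or fill a call up. It gives the time, the measured TCP pose, the force and the opening at its end, in the units of the state.
- telemetry.get_obs(): the state, without advancing time (a new reading comes with each control period).
- snapshot(name): name is "side" or "top" or "wrist"; returns a dict with "img" (480x640x3 uint8, red, green, blue), "range_z" (480x640 float32, m along the optical axis (not along the pixel's ray), 0 where there is no reading), "intrinsics" (3x3 intrinsics, pixels), "R" (3x3) and "t" (3): a world point X has camera coordinates R X + t. Camera axes: x right, y down, z forward; pixel columns grow to the right and rows downward; lengths in m; the calibration is good to about 2 mm. A picture is of the moment at which its call begins.
- job.close_job(): hands the job in, once; it reports no verdict.
Trained networks look in a picture, given as the dict that the camera call returned (one of the last four; its "shot" number tells which), for a name from the list of things; names that differ only in an ending like _2 or _b are one class to them, and where a whole thing is asked for, a point or a joint stands for the part that bears it (a point fixed in the world has none). Each returns a list of dicts, best first, with "conf" (0 to 1); they miss things now and then, are a little off and sometimes report something else, mostly with a low value. They report only what shows in the picture. A call takes as long as a camera call.
- models.cut_out(name, picture): "region" (480x640 bool, what is visible of it) and "uv" ([column, row] in pixels, amid what is visible of it).
- models.spot_point(name, picture): "uv" ([column, row] in pixels: a listed point, or the origin of a listed thing).
The state is a dict: "clock": time; "joint_pos": joint angles; "qvel": joint speeds; "tau": joint torques, N m; "tool_pos": TCP position; "orientation": TCP orientation; "force": force on the tool from outside, world axes, zero at the start; "moment": the same for the moment, N m; "opening": finger opening in m.
Only numpy, scipy, OpenCV 4.12 (cv2) and the standard library are available. Lean on these libraries where they do the work, as an engineer would, in place of code of your own. Each camera call takes 0.05 s, during which the arm holds its last target.

## Working session

There is one attempt and no reset: what is moved stays moved. The work goes in short steps, Python scripts to look and compute and a tool call to move; the robot and the scene stay as the last step left them, time stands still between calls to the robot, and variables do not carry over. Pictures are saved under pics/ and viewed, and the job is handed in when it is done.

Besides the shell and the picture viewer there is one more tool, called as name(argument=value, ...), one argument or row to a line, values as JSON. jog_arm: Moves the arm, as the interface text tells. Its arguments: {"type":"object","properties":{"targets":{"type":"string"}},"required":["targets"]}

```bash
ls; mkdir -p pics; cat > h.py <<'E'
import numpy as np, cv2
from plant import telemetry, snapshot, job, models, ctrl
def px2w(s,uv,z=None):
    K=np.array(s["intrinsics"]);R=np.array(s["R"]);t=np.array(s["t"])
    d=R.T@np.linalg.solve(K,[uv[0],uv[1],1.]);c=-R.T@t
    if z is None:
        r=s["range_z"][int(round(uv[1])),int(round(uv[0]))];return c+d*r
    return c+d*(z-c[2])/d[2]
def w2px(s,X):
    p=s["intrinsics"]@(s["R"]@np.array(X)+s["t"]);return p[:2]/p[2]
def save(s,n):cv2.imwrite("pics/"+n,cv2.cvtColor(s["img"],cv2.COLOR_RGB2BGR))
E
python3 - <<'E'
from h import *
np.set_printoptions(precision=4,suppress=True)
print(telemetry.get_obs(),ctrl.grip_depth)
for n in ["top","side","wrist"]:
    s=snapshot(n);save(s,n+"0.png");print(n,-s["R"].T@s["t"])
    for k in ["disc_axis","handle_mid","square_die","knob_nominal","home_mark","post"]:
        r=models.spot_point(k,s)
        for q in r[:2]:print(k,q["uv"],round(q["conf"],2),px2w(s,q["uv"]))
E
```

```text
pics
{'clock': 0.0, 'joint_pos': array([-56.8331,  20.5894,   0.635 ,  -0.0204, -70.1371, -16.5086]), 'qvel': array([-0.045 , -0.0055, -0.0223,  0.04  ,  0.082 ,  0.1125]), 'tau': array([ -0.0001, -58.2721,  29.3052,   6.9971,   0.007 ,  -0.0002]), 'tool_pos': array([ 0.1933, -0.6462,  0.2026]), 'orientation': array([ 179.9067,   -0.0077, -163.3486]), 'force': array([ 0.0083, -0.7501,  0.7467]), 'moment': array([-0.0301, -0.0291, -0.0427]), 'opening': 0.08738429359459947} -0.0188
top [0.2372 0.0077 1.4028]
disc_axis [322.2, 228.2] 0.95 [ 0.5502 -0.0265  0.0801]
handle_mid [348.8, 231.2] 0.59 [ 0.5247 -0.0829  0.1538]
square_die [299.3, 226.9] 0.88 [0.5566 0.0269 0.0714]
knob_nominal [329.9, 182.1] 0.61 [ 0.6711 -0.0489  0.0525]
knob_nominal [321.1, 230.0] 0.16 [ 0.5462 -0.0239  0.0791]
home_mark [325.8, 206.7] 0.83 [ 0.6057 -0.0368  0.0667]
post [335.5, 184.9] 0.91 [ 0.639  -0.0582  0.1308]
side [0.2592 0.9445 0.728 ]
disc_axis [313.3, 240.0] 0.73 [ 0.5363 -0.0054  0.0749]
handle_mid [327.5, 201.1] 0.8 [ 0.5259 -0.0845  0.1381]
square_die [295.5, 248.5] 0.57 [0.5669 0.0334 0.0697]
knob_nominal [275.2, 201.7] 0.89 [ 0.6466 -0.0529  0.1322]
home_mark [290.1, 231.4] 0.91 [ 0.6078 -0.0471  0.0592]
home_mark [372.5, 248.3] 0.41 [ 0.4101 -0.0955  0.0196]
post [263.4, 237.5] 0.67 [ 0.6746 -0.037   0.0342]
post [376.4, 247.2] 0.66 [ 0.4002 -0.0913  0.0277]
wrist [ 0.1133 -0.6686  0.385 ]
```

```bash
python3 - <<'E'
import cv2
for n in ["top","side"]:
    i=cv2.imread(f"pics/{n}0.png")[120:330,180:460] if n=="top" else cv2.imread(f"pics/{n}0.png")[130:340,180:460]
    cv2.imwrite(f"pics/{n}0c.png",cv2.resize(i,None,fx=2.8,fy=2.8,interpolation=cv2.INTER_CUBIC))
E
```

```text
(no output)
```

View pics/top0.png

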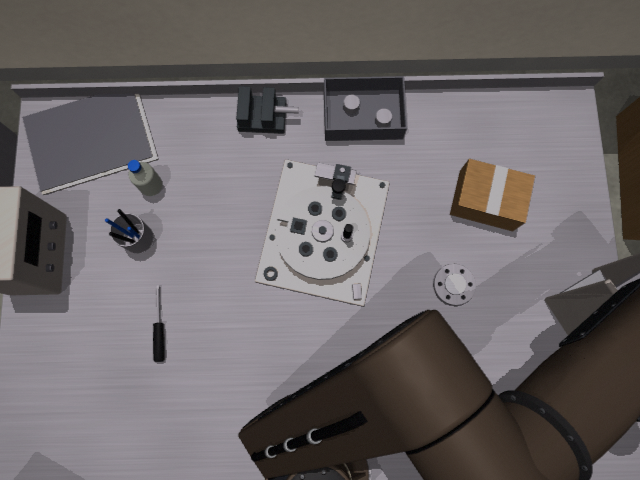

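View pics/top0c.png

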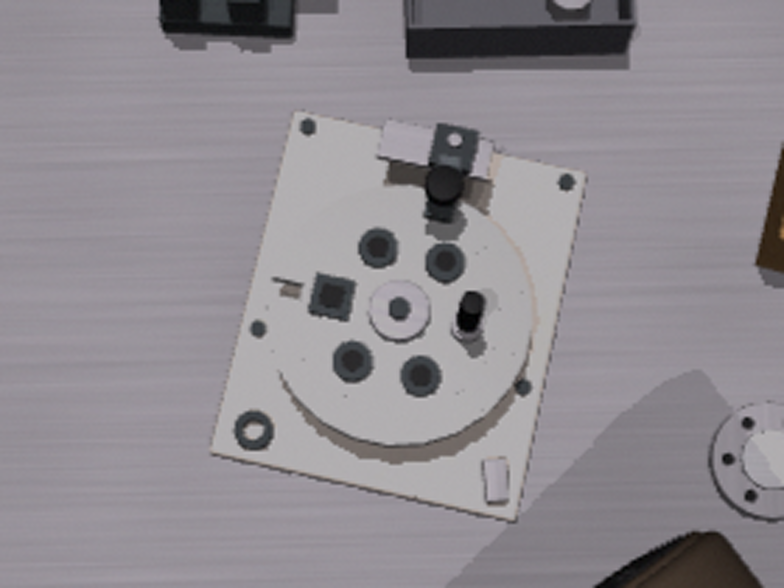

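View pics/side0c.png

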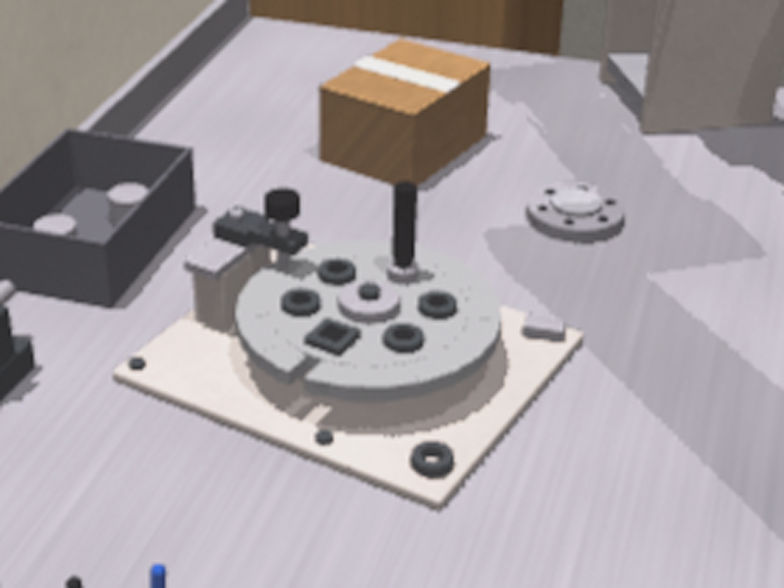

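```bash
python3 - <<'E'
from h import *
np.set_printoptions(precision=4,suppress=True)
s=snapshot("top")
f=lambda p:(p[0]/2.8+180-.3,p[1]/2.8+120-.3)
sq=px2w(s,f((332,297)),.07)
rd=[px2w(s,f(p),.07) for p in [(378,247),(445,263),(352,362),(420,376)]]
c=np.mean(rd,0);print("centre",c)
for d in [sq]+rd: v=d-c;print(np.linalg.norm(v[:2]),np.degrees(np.arctan2(v[1],v[0])))
cs=[px2w(s,f(p),.012) for p in [(296,112),(585,172),(515,522),(212,455)]]
for i in range(4):
    v=cs[i]-cs[i-1];print("plate",np.linalg.norm(v),np.degrees(np.arctan2(v[1],v[0])))
print(np.mean(cs,0))
k=px2w(s,f((445,184)),.135);print("knob",k,k-c)
h=px2w(s,f((472,299)),.152);print("handle top",h,h-c)
for n in ["side"]:
    s2=snapshot(n);g=lambda p:(p[0]/2.8+180-.3,p[1]/2.8+130-.3)
    print(px2w(s2,g((282,196)),.135),px2w(s2,g((404,188)),.152), "hub",px2w(s2,g((369,299)),.082))
for n,X in [("carton",None),("flange",None),("gauge_block",None),("spare_die",None),("bottle",None),("pen_cup",None)]:
    r=models.spot_point(n,s)
    if r: print(n,r[0]["uv"],r[0]["conf"],px2w(s,r[0]["uv"],0.0))
# disc circle from points of depth
d=models.cut_out("post",s)[0]["region"]
P=np.array([px2w(s,(u,v)) for v,u in zip(*np.nonzero(d))]);print("post z",np.percentile(P[:,2],[5,50,95]))
E
```

```text
centre [ 0.5459 -0.0265  0.07  ]
0.05745082613535278 76.14102318262022
0.058668617377068036 15.957302010108107
0.05746059997287555 -44.210438557739465
0.05824759772847198 136.50521495117874
0.057649130665642034 -163.72778641188782
plate 0.3182357707034093 -13.795917230517272
plate 0.2643938097787593 -103.60290104972977
plate 0.3188272272774029 166.31133739151235
plate 0.26498930619944694 76.26890135239096
[ 0.5598 -0.031   0.012 ]
knob [ 0.6363 -0.0651  0.135 ] [ 0.0904 -0.0386  0.065 ]
handle top [ 0.5358 -0.0823  0.152 ] [-0.0101 -0.0558  0.082 ]
[ 0.6363 -0.0613  0.135 ] [ 0.5329 -0.0776  0.152 ] hub [ 0.5415 -0.008   0.082 ]
carton [485.2, 203.2] 0.83 [ 0.6244 -0.437   0.    ]
flange [449.5, 286.4] 0.63 [ 0.4179 -0.3324  0.    ]
gauge_block [355.1, 292.6] 0.48 [ 0.4078 -0.1038  0.    ]
spare_die [268.5, 273.2] 0.67 [0.4596 0.1048 0.    ]
bottle [150.8, 184.4] 0.59 [0.6919 0.3998 0.    ]
pen_cup [135.4, 240.2] 0.82 [0.5489 0.4322 0.    ]
post z [0.0401 0.0863 0.1358]
```

```bash
cat >> h.py <<'E'
from scipy.spatial.transform import Rotation as Ro
np.set_printoptions(precision=4,suppress=True)
def shift(X,obs=None):
    o=obs or telemetry.get_obs()
    R=Ro.from_euler("xyz",o["orientation"],degrees=True).as_matrix()
    return R.T@(np.array(X)-o["tool_pos"])
C=np.array([.5459,-.0265])
E
python3 - <<'E'
from h import *
print(shift([.533,-.082,.203]))
E
```

```text
[-0.4871  0.4436  0.0005]
```

jog_arm(
  targets="-0.04 0.036 0 0 0 0 1;-0.08 0.073 0 0 0 0 1;-0.12 0.11 0 0 0 0 1;-0.16 0.146 0 0 0 0 1;-0.2 0.182 0 0 0 0 1;-0.24 0.219 0 0 0 0 1;-0.28 0.255 0 0 0 0 1;-0.32 0.291 0 0 0 0 1",
)

```text
clock: 2.5
tool_pos: [0.4174, -0.2745, 0.2039]
orientation: [-180.0, 0.0, -163.3]
force: [0.5, 1.0, 0.6]
opening: 0.0875
```

```bash
python3 - <<'E'
from h import *
o=telemetry.get_obs();print(o["tool_pos"],o["orientation"],shift([.533,-.082,.203]))
E
```

```text
[ 0.4174 -0.2745  0.2039] [-179.9696    0.0486 -163.3321] [-0.1659  0.1513  0.0009]
```

jog_arm(
  targets="-0.04 0.036 0 0 0 0 1;-0.08 0.073 0 0 0 0 1;-0.12 0.11 0 0 0 0 1;-0.145 0.132 0 0 0 0 1;-0.16 0.146 0 0 0 0 1;-0.166 0.151 0 0 0 0 1;-0.166 0.151 0 0 0 0 1;-0.166 0.151 0 0 0 0 1",
)

```text
clock: 3.5
tool_pos: [0.5327, -0.0831, 0.204]
orientation: [-180.0, 0.0, -163.4]
force: [0.0, -0.5, -0.2]
opening: 0.0878
```

```bash
python3 - <<'E'
from h import *
s=snapshot("wrist");save(s,"w1.png");o=telemetry.get_obs();print(o["tool_pos"],o["orientation"])
for q in models.spot_point("handle_mid",s)[:2]:print(q["uv"],q["conf"],px2w(s,q["uv"]),px2w(s,q["uv"],.138))
print("tcp px",w2px(s,o["tool_pos"]),"pred top",w2px(s,[.533,-.082,.152]))
P=s["range_z"];v,u=np.nonzero(P>0)
K=s["intrinsics"];r=P[v,u];X=np.stack([(u-K[0,2])/K[0,0]*r,(v-K[1,2])/K[1,1]*r,r],1);W=(X-s["t"])@s["R"]
m=(abs(W[:,2]-.152)<.006)&(np.hypot(W[:,0]-.533,W[:,1]+.082)<.025);print(m.sum(),W[m].mean(0) if m.any() else 0,W[m].min(0),W[m].max(0))
E
```

```text
[ 0.5327 -0.0831  0.2041] [-179.9677    0.0521 -163.3958]
[320.2, 243.8] 0.66 [ 0.5286 -0.0814  0.1533] [ 0.5336 -0.0799  0.138 ]
tcp px [315.6305 277.8152] pred top [317.7438 248.4807]
580 [ 0.5318 -0.0806  0.1523] [ 0.5229 -0.09    0.1461] [ 0.5423 -0.0706  0.1544]
```

View pics/w1.png

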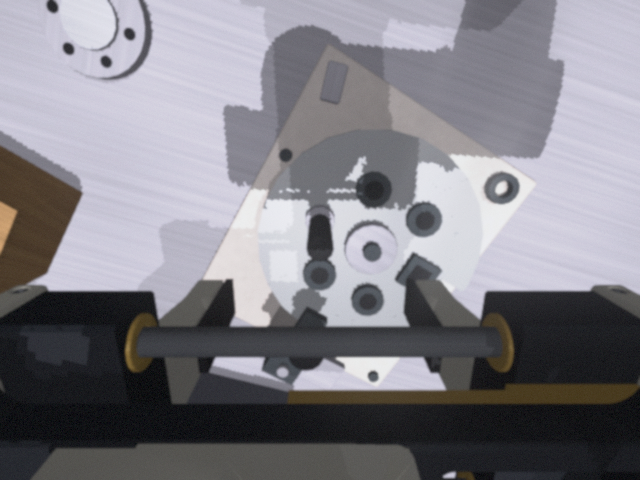

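jog_arm(
  targets="-0.001 0.0025 0.02 0 0 0 1;-0.001 0.0025 0.04 0 0 0 1;-0.001 0.0025 0.06 0 0 0 1;-0.001 0.0025 0.075 0 0 0 1;-0.001 0.0025 0.085 0 0 0 1;-0.001 0.0025 0.085 0 0 0 1;-0.001 0.0025 0.085 0 0 0 1;-0.001 0.0025 0.085 0 0 0 0.2",
)

```text
clock: 4.6
tool_pos: [0.5335, -0.0804, 0.1197]
orientation: [-180.0, 0.1, -163.4]
force: [0.0, -0.7, 0.4]
opening: 0.0822
```

jog_arm(
  targets="0 0 0 0 0 0 -1;0 0 0 0 0 0 -1;0 0 0 0 0 0 -1;0 0 0 0 0 0 -1;0 0 0 0 0 0 -1;0 0 0 0 0 0 -1;0 0 0 0 0 0 -1;0 0 0 0 0 0 -1",
)

```text
clock: 5.6
tool_pos: [0.5335, -0.0818, 0.1198]
orientation: [-179.9, 0.1, -163.4]
force: [1.8, -7.1, -1.0]
opening: 0.0188
```

```bash
python3 - <<'E'
from h import *
o=telemetry.get_obs();print(o["clock"],o["tool_pos"],o["orientation"],o["force"],o["opening"])
s=snapshot("side");save(s,"s2.png")
v=o["tool_pos"][:2]-C;print(np.linalg.norm(v),np.degrees(np.arctan2(v[1],v[0]))%360)
E
```

```text
5.6 [ 0.5335 -0.0818  0.1198] [-179.85      0.0695 -163.3882] [ 1.8171 -7.1347 -1.0275] 0.01875663876229464
0.056697926407958336 257.40104909914515
```

View pics/s2.png

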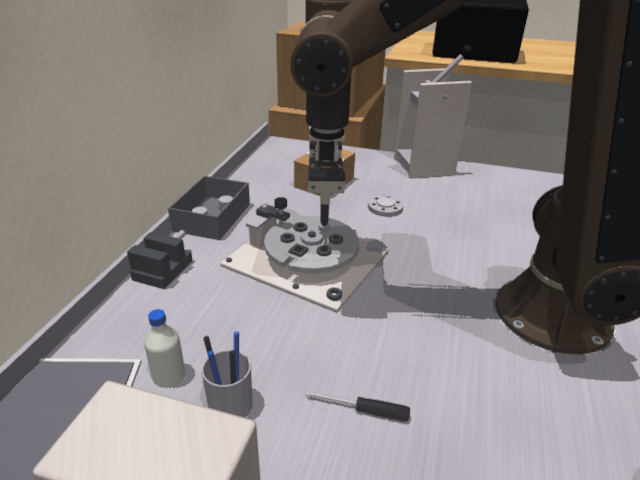

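```bash
cat >> h.py <<'E'
def arc(a0,a1,n=8,r=.058,C=C,z=None):
    o=telemetry.get_obs()
    for a in np.linspace(a0,a1,n+1)[1:]:
        t=np.radians(a);X=[C[0]+r*np.cos(t),C[1]+r*np.sin(t),o["tool_pos"][2] if z is None else z]
        print(round(a,1),shift(X,o).round(4))
E
python3 -c "
from h import *
arc(256.5,208.5,z=.1195)"
```

```text
250.5 [0.0065 0.0026 0.0003]
244.5 [0.0113 0.0065 0.0003]
238.5 [0.0155 0.0108 0.0003]
232.5 [0.0194 0.0155 0.0003]
226.5 [0.0226 0.0206 0.0003]
220.5 [0.0254 0.026  0.0003]
214.5 [0.0276 0.0317 0.0002]
208.5 [0.0291 0.0375 0.0002]
```

jog_arm(
  targets="0.006 0.002 0 0 0 0 -1;0.011 0.006 0 0 0 0 -1;0.0155 0.0105 0 0 0 0 -1;0.0193 0.0152 0 0 0 0 -1;0.0226 0.0205 0 0 0 0 -1;0.0254 0.0259 0 0 0 0 -1;0.0276 0.0316 0 0 0 0 -1;0.0291 0.0374 0 0 0 0 -1",
)

```text
clock: 6.65
tool_pos: [0.497, -0.0539, 0.1199]
orientation: [-179.8, 0.3, -163.4]
force: [8.0, -1.4, -6.8]
opening: 0.0186
```

```bash
python3 - <<'E'
from h import *
o=telemetry.get_obs();print(o["tool_pos"],o["orientation"],o["force"])
v=o["tool_pos"][:2]-C;print(np.linalg.norm(v),np.degrees(np.arctan2(v[1],v[0]))%360)
arc(209,170,z=.1195)
E
```

```text
[ 0.497  -0.0539  0.1199] [-179.8093    0.2861 -163.3666] [ 7.9954 -1.4234 -6.804 ]
0.05603294108961551 209.2652023860987
204.1 [0.0028 0.0047 0.0004]
199.2 [0.0033 0.0096 0.0004]
194.4 [0.0033 0.0145 0.0003]
189.5 [0.0029 0.0195 0.0003]
184.6 [0.0021 0.0243 0.0003]
179.8 [0.0008 0.0291 0.0003]
174.9 [-0.0008  0.0338  0.0003]
170.0 [-0.0028  0.0383  0.0003]
```

```bash
sed -i 's/^C=.*/C=np.array([.5476,-.0258])/' h.py; python3 - <<'E'
from h import *
o=telemetry.get_obs()
v=o["tool_pos"][:2]-C;print(np.linalg.norm(v),np.degrees(np.arctan2(v[1],v[0]))%360)
v=np.array([.5335,-.0818])-C;print(np.linalg.norm(v),np.degrees(np.arctan2(v[1],v[0]))%360)
arc(209,172,z=.1198)
E
```

```text
0.05785858051680696 209.04695246135395
0.05774781381143358 255.86750163814415
204.4 [0.001  0.0046 0.0001]
199.8 [0.0014 0.0093 0.0001]
195.1 [0.0015 0.014  0.    ]
190.5 [0.0012 0.0186 0.    ]
185.9 [0.0005 0.0233 0.    ]
181.2 [-0.0006  0.0278  0.    ]
176.6 [-0.002   0.0323  0.    ]
172.0 [-0.0038  0.0366 -0.    ]
```

jog_arm(
  targets="0.001 0.0046 0 0 0 0 -1;0.0014 0.0093 0 0 0 0 -1;0.0015 0.014 0 0 0 0 -1;0.0012 0.0186 0 0 0 0 -1;0.0005 0.0233 0 0 0 0 -1;-0.0006 0.0278 0 0 0 0 -1;-0.002 0.0323 0 0 0 0 -1;-0.0038 0.0366 0 0 0 0 -1",
)

```text
clock: 7.65
tool_pos: [0.4905, -0.0184, 0.1198]
orientation: [-179.7, 0.3, -163.4]
force: [2.8, -6.9, -2.9]
opening: 0.0187
```

```bash
cat >> h.py <<'E'
def knobz(n,s=None,a=-23.1):
    s=s or snapshot(n)
    k=C+.098*np.array([np.cos(np.radians(a)),np.sin(np.radians(a))])
    P=s["range_z"];v,u=np.nonzero(P>0);K=s["intrinsics"];r=P[v,u]
    X=np.stack([(u-K[0,2])/K[0,0]*r,(v-K[1,2])/K[1,1]*r,r],1);W=(X-s["t"])@s["R"]
    m=(np.hypot(W[:,0]-k[0],W[:,1]-k[1])<.022)&(W[:,2]>.105)&(W[:,2]<.15)
    if m.sum()<5: print(n,"no knob",m.sum());return
    Z=W[m];print(n,"knob n",m.sum(),"z pct",np.percentile(Z[:,2],[50,90,98]),"xy range",Z[:,:2].min(0),Z[:,:2].max(0))
def st():
    o=telemetry.get_obs();v=o["tool_pos"][:2]-C;a=np.arctan2(v[1],v[0])
    tg=np.array([np.sin(a),-np.cos(a)]);rd=v/np.linalg.norm(v)
    print("t",o["clock"],o["tool_pos"],"r",np.linalg.norm(v),"ang",np.degrees(a)%360,"F tang(cw)",o["force"][:2]@tg,"rad",o["force"][:2]@rd,"Fz",o["force"][2])
E
python3 - <<'E'
from h import *
st();knobz("side");s=snapshot("top");save(s,"t3.png");knobz("top",s)
s=snapshot("side");save(s,"s3.png")
E
```

```text
t 7.65 [ 0.4905 -0.0184  0.1198] r 0.05756506311905585 ang 172.64638878736935 F tang(cw) -6.499706855559497 rad -3.6475942564387602 Fz -2.879787397840923
side knob n 149 z pct [0.1318 0.136  0.1371] xy range [ 0.622 -0.076] [ 0.6513 -0.0458]
top no knob 0
```

View pics/s3.png

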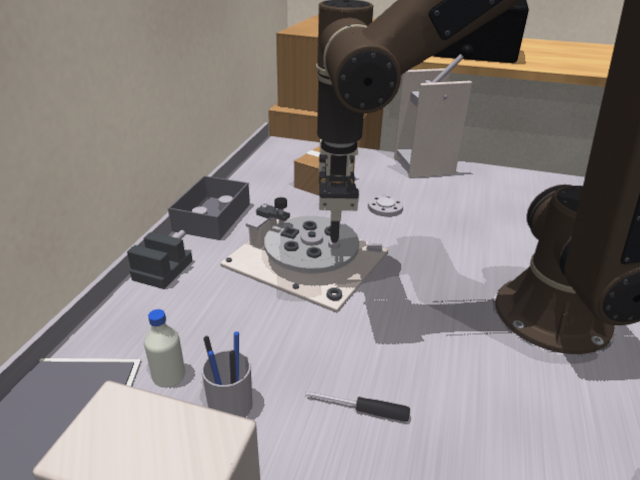

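View pics/t3.png

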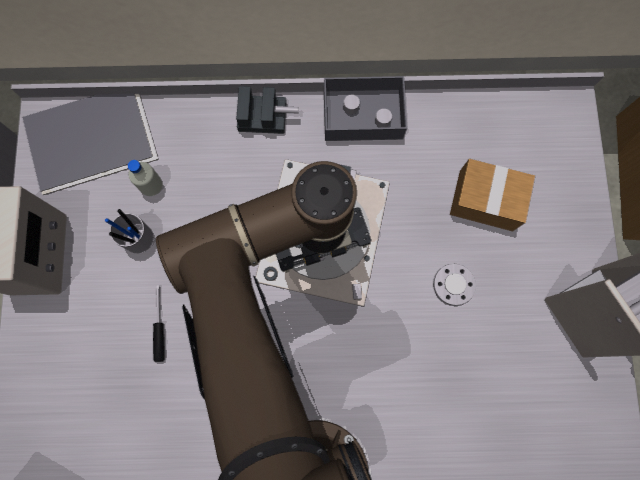

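```bash
python3 -c "
from h import *
arc(172.6,164,z=.1198)"
```

```text
171.5 [0.0002 0.0007 0.    ]
170.4 [-0.0003  0.0016  0.    ]
169.4 [-0.0008  0.0026  0.    ]
168.3 [-0.0013  0.0036  0.    ]
167.2 [-0.0018  0.0045  0.    ]
166.2 [-0.0023  0.0055  0.    ]
165.1 [-0.0029  0.0064  0.    ]
164.0 [-0.0035  0.0073  0.    ]
```

jog_arm(
  targets="0.0 0.001 0 0 0 0 -1;-0.0003 0.002 0 0 0 0 -1;-0.0007 0.003 0 0 0 0 -1;-0.0012 0.004 0 0 0 0 -1;-0.0017 0.005 0 0 0 0 -1;-0.0022 0.006 0 0 0 0 -1;-0.0028 0.007 0 0 0 0 -1;-0.0034 0.008 0 0 0 0 -1",
)

```text
clock: 8.8
tool_pos: [0.4921, -0.0101, 0.1198]
orientation: [-179.7, 0.3, -163.4]
force: [5.8, -7.3, -4.7]
opening: 0.019
```

```bash
python3 - <<'E'
from h import *
st();knobz("side")
o=telemetry.get_obs();v=o["tool_pos"][:2]-C;a=np.degrees(np.arctan2(v[1],v[0]))%360
arc(a,a-2,n=4)
E
```

```text
t 8.8 [ 0.4921 -0.0101  0.1198] r 0.057687475113693744 ang 164.15868921967973 F tang(cw) -5.435592592094264 rad -7.559691025179164 Fz -4.722630162385341
side knob n 149 z pct [0.1317 0.1359 0.1373] xy range [ 0.622 -0.079] [ 0.6522 -0.0433]
163.5 [ 0.      0.0006 -0.    ]
163.0 [-0.0002  0.001  -0.    ]
162.5 [-0.0005  0.0015 -0.    ]
162.0 [-0.0008  0.0019 -0.    ]
```

jog_arm(
  targets="-0.0001 0.0004 0 0 0 0 -1;-0.0003 0.0008 0 0 0 0 -1;-0.0005 0.0011 0 0 0 0 -1;-0.0007 0.0013 0 0 0 0 -1;-0.0008 0.0015 0 0 0 0 -1;-0.001 0.0017 0 0 0 0 -1;-0.001 0.0017 0 0 0 0 -1;-0.001 0.0017 0 0 0 0 -1",
)

```text
clock: 9.85
tool_pos: [0.4926, -0.0088, 0.1198]
orientation: [-179.7, 0.3, -163.4]
force: [3.2, -6.0, -3.0]
opening: 0.0185
```

```bash
cat >n.py <<'E'
from h import *
st();knobz("side")
o=telemetry.get_obs();v=o["tool_pos"][:2]-C;a=np.arctan2(v[1],v[0])
for d in (.001,.0015,.002): print(shift(list(o["tool_pos"][:2]+d*np.array([np.sin(a),-np.cos(a)]))+[o["tool_pos"][2]],o).round(5))
E
python3 n.py
```

```text
t 9.85 [ 0.4926 -0.0088  0.1198] r 0.05757204754704122 ang 162.87405709935496 F tang(cw) -4.760259021630071 rad -4.8429287311431715 Fz -2.9583692748027697
side knob n 149 z pct [0.132  0.1362 0.1371] xy range [ 0.6222 -0.0786] [ 0.6532 -0.0453]
[-0.0006  0.0008 -0.    ]
[-0.0008  0.0013 -0.    ]
[-0.0011  0.0017 -0.    ]
```

jog_arm(
  targets="-0.0003 0.0004 0 0 0 0 -1;-0.0005 0.0008 0 0 0 0 -1;-0.0007 0.0011 0 0 0 0 -1;-0.0009 0.0014 0 0 0 0 -1;-0.0011 0.0017 0 0 0 0 -1;-0.0011 0.0017 0 0 0 0 -1;-0.0011 0.0017 0 0 0 0 -1;-0.0011 0.0017 0 0 0 0 -1",
)

```text
clock: 10.9
tool_pos: [0.4931, -0.0075, 0.1198]
orientation: [-179.6, 0.3, -163.4]
force: [1.8, -4.9, -1.0]
opening: 0.0188
```

```bash
python3 n.py
```

```text
t 10.9 [ 0.4931 -0.0075  0.1198] r 0.057525031640951615 ang 161.45270836731459 F tang(cw) -4.0871242573058355 rad -3.2883891723454823 Fz -1.0348636596357053
side knob n 148 z pct [0.1317 0.1363 0.1373] xy range [ 0.6223 -0.0805] [ 0.6528 -0.0447]
[-0.0006  0.0008 -0.    ]
[-0.0009  0.0012 -0.    ]
[-0.0011  0.0016 -0.    ]
```

jog_arm(
  targets="-0.0003 0.0004 0 0 0 0 -1;-0.0005 0.0008 0 0 0 0 -1;-0.0007 0.0011 0 0 0 0 -1;-0.0009 0.0014 0 0 0 0 -1;-0.0011 0.0016 0 0 0 0 -1;-0.0011 0.0016 0 0 0 0 -1;-0.0011 0.0016 0 0 0 0 -1;-0.0011 0.0016 0 0 0 0 -1",
)

```text
clock: 11.95
tool_pos: [0.4936, -0.0061, 0.1198]
orientation: [-179.6, 0.3, -163.4]
force: [2.6, -3.6, -2.0]
opening: 0.0187
```

```bash
python3 n.py
```

```text
t 11.95 [ 0.4936 -0.0061  0.1198] r 0.05749367728393293 ang 159.93899600171144 F tang(cw) -2.5261640021040446 rad -3.7131510919966666 Fz -1.9882570975765268
side knob n 149 z pct [0.131  0.1361 0.1368] xy range [ 0.6219 -0.0781] [ 0.6524 -0.0457]
[-0.0006  0.0008 -0.    ]
[-0.0009  0.0012 -0.    ]
[-0.0012  0.0016 -0.    ]
```

jog_arm(
  targets="-0.0003 0.0004 0 0 0 0 -1;-0.0005 0.0007 0 0 0 0 -1;-0.0007 0.001 0 0 0 0 -1;-0.0009 0.0012 0 0 0 0 -1;-0.001 0.0014 0 0 0 0 -1;-0.001 0.0014 0 0 0 0 -1;-0.001 0.0014 0 0 0 0 -1;-0.001 0.0014 0 0 0 0 -1",
)

```text
clock: 13.0
tool_pos: [0.4942, -0.0046, 0.1198]
orientation: [-179.6, 0.3, -163.4]
force: [2.6, -3.9, -2.7]
opening: 0.0187
```

```bash
python3 n.py
```

```text
t 13.0 [ 0.4942 -0.0046  0.1198] r 0.05749138365960709 ang 158.31405435470188 F tang(cw) -2.6078143856614546 rad -3.8715429092659672 Fz -2.744970155737198
side knob n 141 z pct [0.1263 0.1294 0.1303] xy range [ 0.6227 -0.0771] [ 0.6537 -0.0451]
[-0.0006  0.0008 -0.    ]
[-0.0009  0.0012 -0.    ]
[-0.0012  0.0016 -0.    ]
```

jog_arm(
  targets="0 0 0 0 0 0 0;0 0 0 0 0 0 0.3;0 0 0 0 0 0 0.3;0 0 0 0 0 0 0.3;0 0 -0.02 0 0 0 0.3;0 0 -0.05 0 0 0 0.3;0 0 -0.07 0 0 0 0.3;0 0 -0.08 0 0 0 0.3",
)

```text
clock: 14.05
tool_pos: [0.494, -0.0039, 0.2009]
orientation: [-179.6, 0.4, -163.4]
force: [0.1, -0.0, -0.7]
opening: 0.0566
```

```bash
python3 - <<'E'
from h import *
st();s=snapshot("wrist");save(s,"w4.png")
s2=snapshot("side");save(s2,"s4.png");knobz("side",s2);knobz("wrist",s)
# notch direction estimates
for q in models.spot_point("square_die",s)[:1]:
    p=px2w(s,q["uv"],.07);print("sq",q["conf"],p,np.degrees(np.arctan2(*(p[:2]-C)[::-1])))
for q in models.spot_point("disc_axis",s)[:1]:print("axis",q["conf"],px2w(s,q["uv"],.062))
k=C+.098*np.array([np.cos(np.radians(-22)),np.sin(np.radians(-22))])
print("exp knob",k,w2px(s,[*k,.128]),w2px(s2,[*k,.128]),shift([*k,.198]))
E
```

```text
t 14.05 [ 0.494  -0.0039  0.2009] r 0.05787356124725618 ang 157.79020601227904 F tang(cw) -0.005434285103558392 rad -0.08529932410153791 Fz -0.6846977915816073
side knob n 141 z pct [0.1259 0.1296 0.1304] xy range [ 0.6217 -0.0777] [ 0.6541 -0.0445]
wrist no knob 0
axis 0.78 [ 0.5485 -0.0254  0.062 ]
exp knob [ 0.6385 -0.0625] [208.7717 366.6477] [279.8077 201.8774] [-0.1224 -0.0975  0.0023]
```

View pics/w4.png

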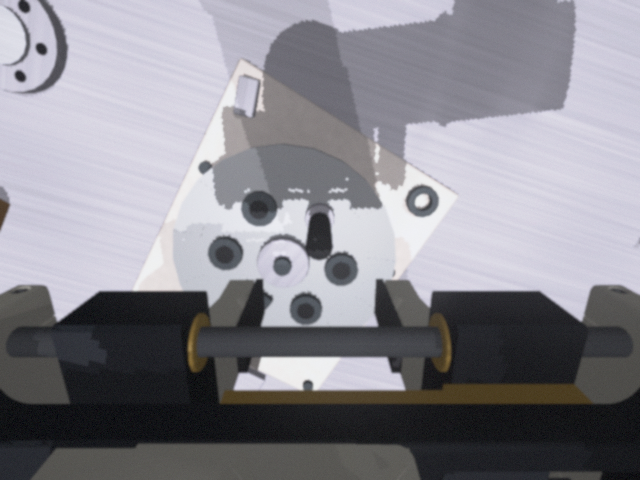

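View pics/s4.png

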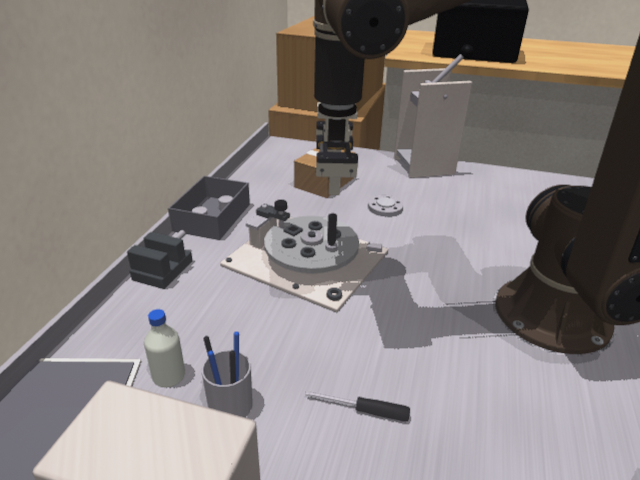

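jog_arm(
  targets="-0.03 -0.024 0 0 0 0 -1;-0.06 -0.048 0 0 0 0 -1;-0.09 -0.072 0 0 0 0 -1;-0.11 -0.088 0 0 0 0 -1;-0.122 -0.097 0 0 0 0 -1;-0.122 -0.097 0.02 0 0 0 -1;-0.122 -0.097 0.04 0 0 0 -1;-0.122 -0.097 0.05 0 0 0 -1",
)

```text
clock: 15.25
tool_pos: [0.6371, -0.0623, 0.1486]
orientation: [-179.6, 0.1, -163.4]
force: [0.8, 0.6, -0.2]
opening: 0.0001
```

```bash
python3 - <<'E'
from h import *
o=telemetry.get_obs();print(o["tool_pos"],o["force"],o["opening"],shift([.6385,-.062,.133]))
s=snapshot("side");save(s,"s5.png");print(w2px(s,o["tool_pos"]))
i=cv2.imread("pics/s5.png")[130:290,200:400];cv2.imwrite("pics/s5c.png",cv2.resize(i,None,fx=3.5,fy=3.5,interpolation=cv2.INTER_CUBIC))
E
```

```text
[ 0.6371 -0.0623  0.1486] [ 0.798   0.5963 -0.2351] 6.768270164398755e-05 [-0.0014 -0.      0.0156]
[280.1302 194.4378]
```

View pics/s5c.png

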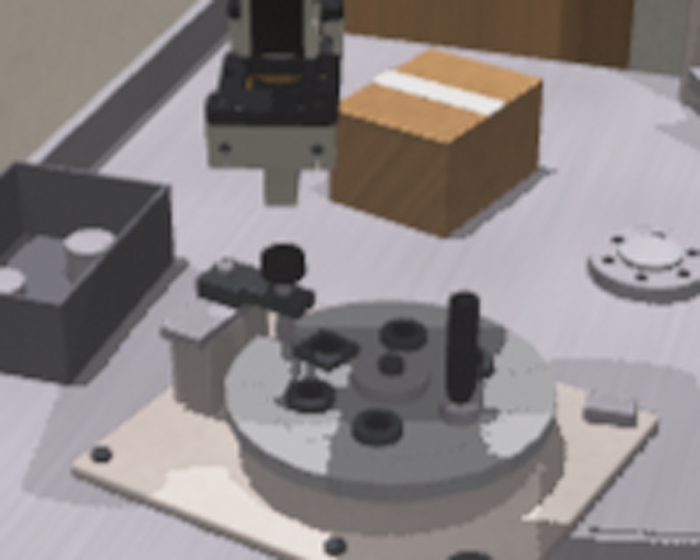

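jog_arm(
  targets="-0.0012 0 0.006 0 0 0 -1;-0.0012 0 0.011 0 0 0 -1;-0.0012 0 0.015 0 0 0 -1;-0.0012 0 0.017 0 0 0 -1;-0.0012 0 0.019 0 0 0 -1;-0.0012 0 0.021 0 0 0 -1;-0.0012 0 0.0225 0 0 0 -1;-0.0012 0 0.0235 0 0 0 -1",
)

```text
clock: 16.3
tool_pos: [0.638, -0.0621, 0.1242]
orientation: [-179.7, 0.0, -163.4]
force: [-0.8, -0.1, 0.4]
opening: 0.0006
```

```bash
python3 - <<'E'
from h import *
o=telemetry.get_obs();print(o["tool_pos"],o["force"],o["opening"]);knobz("side")
E
```

```text
[ 0.638  -0.0621  0.1242] [-0.7937 -0.1189  0.3924] 0.0005586228822052938
side knob n 147 z pct [0.1266 0.1302 0.1488] xy range [ 0.6215 -0.0798] [ 0.6544 -0.0445]
```

```bash
python3 - <<'E'
from h import *
s=snapshot("side");save(s,"s6.png");o=telemetry.get_obs();print(w2px(s,o["tool_pos"]))
i=cv2.imread("pics/s6.png")[150:270,220:370];cv2.imwrite("pics/s6c.png",cv2.resize(i,None,fx=5,fy=5,interpolation=cv2.INTER_CUBIC))
s=snapshot("wrist");save(s,"w6.png")
E
```

```text
[279.9745 203.3904]
```

View pics/s6c.png

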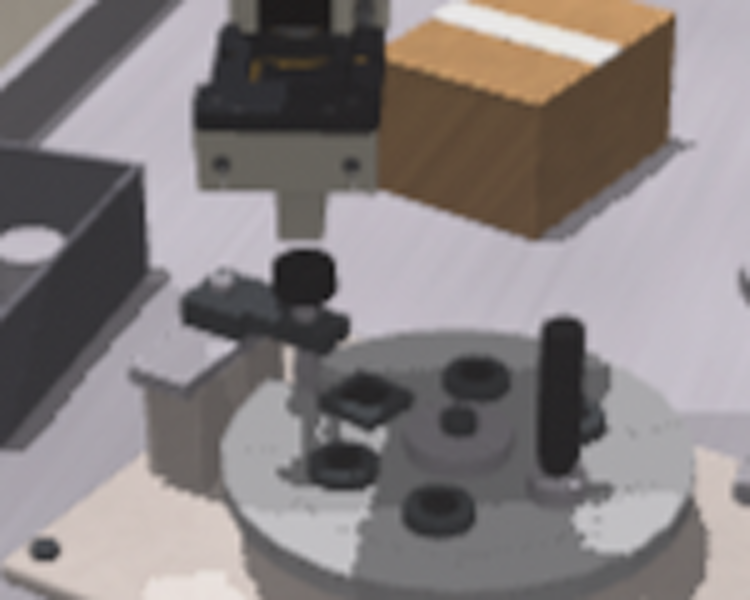

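View pics/w6.png

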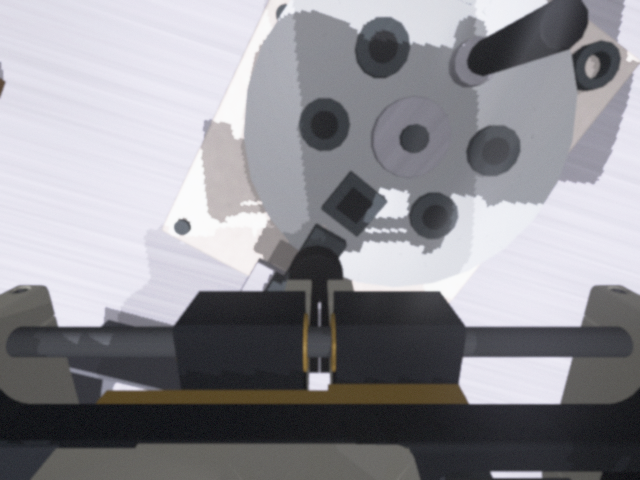

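```bash
python3 - <<'E'
from h import *
s=snapshot("side")
for v in range(188,210,2): print(v,[px2w(s,(u,v)).round(3) for u in (278,281,284)])
s=snapshot("wrist");o=telemetry.get_obs();print(w2px(s,o["tool_pos"]))
for v in range(236,320,7): print(v,[px2w(s,(u,v)).round(3) for u in (305,320,335)])
E
```

```text
188 [array([ 0.635, -0.043,  0.176]), array([ 0.628, -0.045,  0.176]), array([ 0.625, -0.056,  0.171])]
190 [array([ 0.635, -0.044,  0.17 ]), array([ 0.629, -0.049,  0.169]), array([ 0.624, -0.055,  0.166])]
192 [array([ 0.636, -0.046,  0.164]), array([ 0.629, -0.046,  0.165]), array([ 0.624, -0.053,  0.162])]
194 [array([ 0.636, -0.044,  0.159]), array([ 0.629, -0.046,  0.159]), array([ 0.625, -0.055,  0.156])]
196 [array([ 0.636, -0.045,  0.154]), array([ 0.63 , -0.049,  0.152]), array([ 0.624, -0.052,  0.152])]
198 [array([ 0.732, -0.296,  0.001]), array([ 0.725, -0.304, -0.002]), array([ 0.716, -0.304, -0.001])]
200 [array([ 0.645, -0.067,  0.13 ]), array([ 0.639, -0.072,  0.128]), array([ 0.631, -0.071,  0.13 ])]
202 [array([ 0.642, -0.061,  0.128]), array([ 0.636, -0.065,  0.127]), array([ 0.628, -0.064,  0.128])]
204 [array([ 0.639, -0.052,  0.128]), array([ 0.634, -0.058,  0.126]), array([ 0.625, -0.056,  0.128])]
206 [array([ 0.636, -0.044,  0.127]), array([ 0.631, -0.049,  0.125]), array([ 0.626, -0.058,  0.121])]
208 [array([ 0.637, -0.046,  0.12 ]), array([ 0.631, -0.049,
[... 611 characters left out ...]
  0.129]), array([ 0.631, -0.061,  0.129]), array([ 0.629, -0.053,  0.13 ])]
278 [array([ 0.638, -0.068,  0.129]), array([ 0.636, -0.06 ,  0.129]), array([ 0.633, -0.052,  0.129])]
285 [array([ 0.628, -0.07 ,  0.158]), array([ 0.64 , -0.059,  0.129]), array([ 0.624, -0.056,  0.158])]
292 [array([ 0.601, -0.075,  0.22 ]), array([ 0.644, -0.058,  0.129]), array([ 0.599, -0.066,  0.219])]
299 [array([ 0.602, -0.074,  0.222]), array([ 0.648, -0.056,  0.129]), array([ 0.598, -0.067,  0.224])]
306 [array([ 0.604, -0.074,  0.222]), array([ 0.677, -0.048,  0.083]), array([ 0.599, -0.067,  0.227])]
313 [array([ 0.605, -0.073,  0.224]), array([ 0.683, -0.046,  0.083]), array([ 0.6  , -0.066,  0.228])]
```

jog_arm(
  targets="0 0 0.0005 0 0 0 -1;0 0 0.001 0 0 0 -1;0 0 0.0015 0 0 0 -1;0 0 0.002 0 0 0 -1;0 0 0.0025 0 0 0 -1;0 0 0.003 0 0 0 -1;0 0 0.003 0 0 0 -1;0 0 0.003 0 0 0 -1",
)

```text
clock: 17.55
tool_pos: [0.6381, -0.0621, 0.1214]
orientation: [-179.7, 0.1, -163.4]
force: [0.1, -0.3, 0.2]
opening: 0.0004
```

```bash
cat > m.py <<'E'
from h import *
o=telemetry.get_obs();print(o["clock"],o["tool_pos"],o["force"],o["opening"])
s=snapshot("side")
for v in range(194,212,2): print(v,[px2w(s,(u,v)).round(3) for u in (279,281)])
E
python3 m.py
```

```text
17.55 [ 0.6381 -0.0621  0.1214] [ 0.1303 -0.296   0.2023] 0.000356156829057674
194 [array([ 0.633, -0.045,  0.159]), array([ 0.63 , -0.049,  0.158])]
196 [array([ 0.634, -0.046,  0.153]), array([ 0.629, -0.047,  0.154])]
198 [array([ 0.634, -0.046,  0.148]), array([ 0.631, -0.05 ,  0.146])]
200 [array([ 0.644, -0.072,  0.127]), array([ 0.639, -0.072,  0.128])]
202 [array([ 0.639, -0.059,  0.129]), array([ 0.635, -0.061,  0.129])]
204 [array([ 0.637, -0.053,  0.128]), array([ 0.631, -0.051,  0.129])]
206 [array([ 0.633, -0.043,  0.128]), array([ 0.632, -0.052,  0.124])]
208 [array([ 0.636, -0.049,  0.119]), array([ 0.631, -0.05 ,  0.119])]
210 [array([ 0.636, -0.049,  0.113]), array([ 0.631, -0.049,  0.114])]
```

jog_arm(
  targets="0 0 0.002 0 0 0 -1;0 0 0.004 0 0 0 -1;0 0 0.006 0 0 0 -1;0 0 0.008 0 0 0 -1;0 0 0.01 0 0 0 -1;0 0 0.011 0 0 0 -1;0 0 0.0115 0 0 0 -1;0 0 0.012 0 0 0 -1",
)

```text
clock: 18.6
tool_pos: [0.6382, -0.0621, 0.1094]
orientation: [-179.7, 0.1, -163.4]
force: [-0.5, 0.9, 0.0]
opening: 0.0007
```

```bash
python3 m.py
```

```text
18.6 [ 0.6382 -0.0621  0.1094] [-0.4786  0.9245  0.0488] 0.0006789384564750061
194 [array([ 0.634, -0.047,  0.158]), array([ 0.63 , -0.05 ,  0.157])]
196 [array([ 0.634, -0.046,  0.153]), array([ 0.629, -0.046,  0.154])]
198 [array([ 0.634, -0.046,  0.148]), array([ 0.629, -0.046,  0.149])]
200 [array([ 0.634, -0.045,  0.143]), array([ 0.629, -0.045,  0.144])]
202 [array([ 0.634, -0.046,  0.137]), array([ 0.63 , -0.047,  0.138])]
204 [array([ 0.636, -0.051,  0.129]), array([ 0.633, -0.055,  0.127])]
206 [array([ 0.635, -0.048,  0.125]), array([ 0.631, -0.05 ,  0.125])]
208 [array([ 0.635, -0.046,  0.121]), array([ 0.631, -0.049,  0.12 ])]
210 [array([ 0.637, -0.052,  0.111]), array([ 0.632, -0.053,  0.112])]
```

jog_arm(
  targets="0 0 0.002 0 0 0 -1;0 0 0.004 0 0 0 -1;0 0 0.005 0 0 0 -1;0 0 0.006 0 0 0 -1;0 0 0.0065 0 0 0 -1;0 0 0.007 0 0 0 -1;0 0 0.0075 0 0 0 -1;0 0 0.008 0 0 0 -1",
)

```text
clock: 19.65
tool_pos: [0.6383, -0.0622, 0.1017]
orientation: [-179.7, 0.1, -163.4]
force: [-1.7, -0.5, 2.1]
opening: 0.0005
```

```bash
python3 m.py
```

```text
19.65 [ 0.6383 -0.0622  0.1017] [-1.6782 -0.5081  2.0849] 0.00047764718883506026
194 [array([0.608, 0.022, 0.198]), array([0.604, 0.021, 0.198])]
196 [array([0.609, 0.019, 0.191]), array([0.604, 0.021, 0.193])]
198 [array([ 0.633, -0.044,  0.149]), array([ 0.629, -0.047,  0.148])]
200 [array([ 0.635, -0.047,  0.142]), array([ 0.628, -0.043,  0.145])]
202 [array([ 0.634, -0.045,  0.137]), array([ 0.63 , -0.048,  0.137])]
204 [array([ 0.635, -0.048,  0.131]), array([ 0.63 , -0.047,  0.132])]
206 [array([ 0.636, -0.051,  0.123]), array([ 0.632, -0.052,  0.124])]
208 [array([ 0.636, -0.051,  0.118]), array([ 0.632, -0.051,  0.118])]
210 [array([ 0.635, -0.048,  0.114]), array([ 0.632, -0.053,  0.112])]
```

Contact, about 2 N. Press on in small steps.

jog_arm(
  targets="0 0 0.0004 0 0 0 -1;0 0 0.0008 0 0 0 -1;0 0 0.0012 0 0 0 -1;0 0 0.0016 0 0 0 -1;0 0 0.002 0 0 0 -1;0 0 0.0024 0 0 0 -1;0 0 0.0027 0 0 0 -1;0 0 0.003 0 0 0 -1",
)

```text
clock: 20.7
tool_pos: [0.6383, -0.0622, 0.0985]
orientation: [-179.7, 0.1, -163.4]
force: [-1.7, 0.0, 4.5]
opening: 0.0006
```

```bash
python3 m.py|head -1; python3 -c "
from h import *
knobz('side')"
```

```text
20.7 [ 0.6383 -0.0622  0.0985] [-1.7252  0.0424  4.5132] 0.0005890951306391986
side knob n 157 z pct [0.1214 0.1425 0.1457] xy range [ 0.621  -0.0727] [ 0.6528 -0.0423]
```

jog_arm(
  targets="0 0 0.0004 0 0 0 -1;0 0 0.0007 0 0 0 -1;0 0 0.001 0 0 0 -1;0 0 0.0013 0 0 0 -1;0 0 0.0016 0 0 0 -1;0 0 0.0018 0 0 0 -1;0 0 0.002 0 0 0 -1;0 0 0.002 0 0 0 -1",
)

```text
clock: 21.8
tool_pos: [0.6385, -0.0622, 0.0983]
orientation: [-179.6, 0.1, -163.3]
force: [-4.8, 1.9, 14.5]
opening: 0.0005
```

```bash
python3 m.py
```

```text
21.8 [ 0.6385 -0.0622  0.0983] [-4.7906  1.9448 14.5088] 0.0005277389548914442
194 [array([0.609, 0.019, 0.196]), array([0.604, 0.019, 0.197])]
196 [array([0.609, 0.019, 0.191]), array([0.604, 0.02 , 0.192])]
198 [array([0.608, 0.022, 0.188]), array([0.603, 0.022, 0.189])]
200 [array([ 0.634, -0.046,  0.142]), array([ 0.628, -0.043,  0.145])]
202 [array([ 0.635, -0.048,  0.136]), array([ 0.631, -0.05 ,  0.136])]
204 [array([ 0.635, -0.048,  0.131]), array([ 0.629, -0.046,  0.133])]
206 [array([ 0.635, -0.048,  0.125]), array([ 0.631, -0.05 ,  0.125])]
208 [array([ 0.636, -0.048,  0.119]), array([ 0.631, -0.05 ,  0.119])]
210 [array([ 0.635, -0.047,  0.115]), array([ 0.63 , -0.048,  0.115])]
```

jog_arm(
  targets="0 0 -0.003 0 0 0 -1;0 0 -0.01 0 0 0 -1;0 0 -0.03 0 0 0 -1;0 0 -0.06 0 0 0 -1;0 0 -0.09 0 0 0 -1;0.01 0 -0.11 0 0 0 -1;0.02 0 -0.12 0 0 0 -1;0.03 0 -0.12 0 0 0 -1",
)

```text
clock: 22.85
tool_pos: [0.6084, -0.0704, 0.2184]
orientation: [-179.6, 0.2, -163.4]
force: [-0.6, 0.1, -0.0]
opening: 0.0005
```

```bash
python3 - <<'E'
from h import *
o=telemetry.get_obs();print(o["clock"],o["tool_pos"],o["force"])
s=snapshot("side");save(s,"s7.png");knobz("side",s);w=snapshot("wrist");knobz("wrist",w);save(w,"w7.png")
i=cv2.imread("pics/s7.png")[150:290,200:400];cv2.imwrite("pics/s7c.png",cv2.resize(i,None,fx=4,fy=4,interpolation=cv2.INTER_CUBIC))
for q in models.spot_point("square_die",w)[:1]:
    p=px2w(w,q["uv"],.07);h=C+.058*np.array([np.cos(np.radians(-13.7)),np.sin(np.radians(-13.7))]);print(q["conf"],p,h,np.linalg.norm(p[:2]-h))
E
```

```text
22.85 [ 0.6084 -0.0704  0.2184] [-0.6407  0.1156 -0.0116]
side knob n 130 z pct [0.1197 0.1226 0.1235] xy range [ 0.6222 -0.0769] [ 0.6531 -0.0447]
wrist knob n 1051 z pct [0.1213 0.1224 0.1229] xy range [ 0.6213 -0.0778] [ 0.6518 -0.0464]
0.82 [ 0.601  -0.0438  0.07  ] [ 0.6039 -0.0395] 0.005194414567809512
```

View pics/s7c.png

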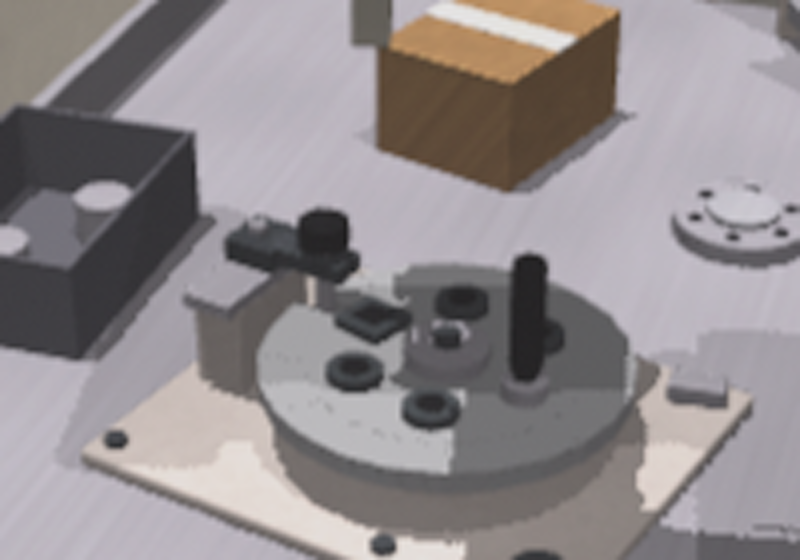

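View pics/w7.png

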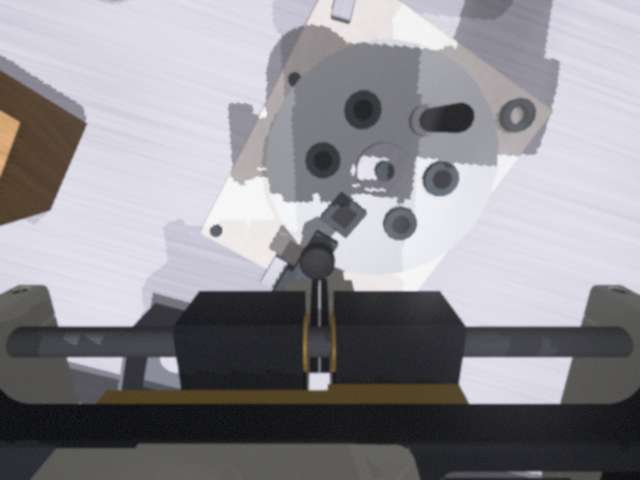

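```bash
python3 -c "
from plant import job
print(job.close_job())"
```

```text
the job is handed in; nothing more can be done
None
```

The turret is indexed, the pin is pressed home and the job is handed in. It took about 23 s of the 64 s; no verdict was reported.

**Turning:** I gripped the crank handle and turned the disc clockwise about 98°, the shorter way. I finished in steps of about 1 mm, until the side camera showed the knob about 7 mm lower. The sideways force then stayed at about 3 N, so I let go of the handle at once.

**Pressing:** I pressed the knob with closed fingers. The force was about 2 to 4.5 N on the way down, then 14.5 N at the firm stop, under the 25 N limit. I then lifted clear.

**Last checks:**
- The side camera has the knob top at 137.1 mm riding, 130.4 mm dropped and 123.5 mm now, about 13.6 mm down of 14. The wrist camera agrees.
- The square die measures about 5 mm from its home mark by the wrist-camera detection. The hand-set pin angle, roughly 8 to 10°, predicts about 8 to 10 mm. Both are inside the 15 mm allowed.
- The force on the tool is about zero and the gripper is well clear.
- I did not measure the loose things again. I had no contact with them, and those in the last pictures look unmoved.

**Disagreements:**
- With the jaws shut, the cameras put the real fingertips about 25 mm above the reported tool point, so I found the knob by force and depth instead.
- My first estimate of the disc centre was about 2 mm off; I corrected it while turning.

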